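Sort porcelain and set the inspection light

TASK

Get the porcelain ready for checking: stand every upturned beaker in the high-walled plywood crate, rim down as it is, and lay every oblong dish flat, open side up, in the low grey tray, putting them down gently; and set the light panel so that it leans 30 degrees forward from upright, let go and see that it stays there. Leave the plaster mould, the jar and the clay block alone.

Things in the scene. Friction and masses are not known exactly. Their poses are not given: they have to be found in the camera images.
- beaker1: white porcelain beaker, tapered, 85 mm tall, standing upside down on its rim: 62 mm across at the rim below, 54 mm at 68 mm up, 46 mm at 81 mm up; convex, closed on top; about 0.2 kg. Origin: centre of the rim circle on its underside, z up. None if there is none this time
- beaker2: white porcelain beaker, tapered, 85 mm tall, standing upside down on its rim: 62 mm across at the rim below, 54 mm at 68 mm up, 46 mm at 81 mm up; convex, closed on top; about 0.2 kg. Origin: centre of the rim circle on its underside, z up. None if there is none this time
- beaker3: white porcelain beaker, tapered, 85 mm tall, standing upside down on its rim: 62 mm across at the rim below, 54 mm at 68 mm up, 46 mm at 81 mm up; convex, closed on top; about 0.2 kg. Origin: centre of the rim circle on its underside, z up. None if there is none this time
- dish1: white porcelain oblong dish, open on top, 100 mm long (its x) by 38 mm wide (its y) by 26 mm high, walls 6 mm; about 0.14 kg. Lies open side up; origin: centre of its underside, z up. None if there is none this time
- dish2: white porcelain oblong dish, open on top, 100 mm long (its x) by 38 mm wide (its y) by 26 mm high, walls 6 mm; about 0.14 kg. Lies open side up; origin: centre of its underside, z up. None if there is none this time
- dish3: white porcelain oblong dish, open on top, 100 mm long (its x) by 38 mm wide (its y) by 26 mm high, walls 6 mm; about 0.14 kg. Lies open side up; origin: centre of its underside, z up. None if there is none this time
- crate_in (a point): centre of the inner floor (6 mm above the bench) of the plywood crate with high walls: outside 250 mm (x) by 100 mm (y), walls 6 mm thick, rising to 40 mm above the bench. x and y lie along its sides, z up. Fixed to the bench; room for three beakers in a row along x
- tray_in (a point): centre of the inner floor (5 mm above the bench) of the flat grey plastic tray: outside 250 mm (x) by 130 mm (y), walls 5 mm thick, rising to 16 mm above the bench. x and y lie along its sides, z up. Fixed to the bench; room for three dishes side by side, each lying along y
- crate: the plywood crate itself, origin at the centre of its underside on the bench, axes as crate_in
- tray: the grey tray itself, origin at the centre of its underside on the bench, axes as tray_in
- panel (a joint): tilt of the light panel: 0 = upright, grows as the panel leans forward towards the bench's middle (its white lit face turns down); radians, travel -0.2 to 1.3. Stiff friction hinge: stays where it is left, takes about 0.5 to 1.3 N m (up to 7 N at the bar) to move. The panel is a grey slab 200 mm wide, 14 mm thick, reaching from 5 to 145 mm out from the hinge
- bar (a point): middle of the light panel's handle: a round steel bar 12 mm thick, parallel to the hinge, 185 mm out from the hinge line in the plane of the panel, 40 mm beyond the panel's edge; 98 mm free between the two stems that carry it
- hinge (a point): middle of the hinge line of the light panel, 75 mm above the bench, on the fixed lamp foot; x along the hinge line, z up, the panel leans towards -y of this frame
- lamp: fixed light: steel foot 250 mm (x) by 160 mm (y) by 18 mm with two posts 90 mm high that carry the panel; origin on the bench under the hinge line, same axes as hinge
- mould: bystander: two-part plaster mould, 90 x 110 x 97 mm, origin at centre of its underside
- jar: bystander: grey glaze jar with white lid, 80 mm across, 110 mm high, origin at centre of its underside
- clayblock: bystander: grey block of stoneware clay, 70 x 110 x 60 mm, origin at centre of its underside
There are look-alikes about, which are no part of the job. Leave any orange, red or yellow look-alike of the beaker3 alone.

How it is judged:
By the outcome, as a careful person would: the job done as asked, in the order asked, and still so for the second after the job is handed in, with the robot touching nothing.
Of beaker1, beaker2, beaker3, dish1, dish2, dish3 only 4 to 6 are there at a start; the rules pass over those that are not, and their reading is None.
At some moment in a run one of beaker1, beaker2, beaker3, dish1, dish2, dish3 may be knocked a few centimetres aside while the robot is not near it.
It also fails if it takes over 210 s, if anything falls off the work surface, if the arm or the gripper's body presses on something with over 40 N, if the wrist force passes 120 N, or if a joint passes its speed limit or range.

ROBOT

A 6-joint arm with a two-finger parallel gripper is mounted at the origin on the work surface. World frame = base frame: x ahead of the robot, y to its left, z up, the work surface at z = 0. Lengths are in m, angles in rad, forces in N, time in s.
With the tool pointing down it reaches from about 0.25 to 0.725 m from the base axis. Payload 4 kg.
Tool frame: the origin (TCP) lies midway between the tips of the shut fingers; the grasp point (between the pads) lies env.grasp_offset behind it (env.grasp_offset is the distance from the TCP to the grasp point, in m); z points along the fingers, y is the direction in which the jaws open and shut (so a half turn about z gives the same grasp; the last joint's range is limited). The gripper opens to 85 mm and grips with 20 to 120 N. Pads are 22 mm wide; open, the fingers measure 114 mm over their backs; the gripper's body (76 mm by 85 mm) begins 54 mm behind the grasp point. The pads swing forward as they close: fully open they stand 13 mm farther back than shut.
Start: joints at [-1.272, 0.241, 0.005, 1.335, 0, 1.571], TCP at [0.147, -0.478, 0.231] pointing down, gripper open.
Joint ranges: [-2.72, 2.72], [-1.05, 1.87], [-1.09, 1.28], [-1.99, 2.15], [-1.42, 1.44], [-3.14, 3.14]. Speed limits (rad/s): [2.79, 2.79, 3.14, 3.14, 3.14, 3.14].

INTERFACE

Orientations are given as a rotation vector (axis times angle).
In Python, from station import env gives the robot as it stands. Calls block until the motion is done:
- env.move_to(position, orientation): joint-space move of the TCP to a pose.
- env.move_linear(position, speed=0.15, ori=None, guard=None): straight line of the TCP; ori=None keeps the orientation; speed is the mean speed in m/s. With guard (N) it stops when the force on the tool has changed by that much, and returns True; else False.
- env.move_j(angles): joint-space move.
- env.move_gripper(opening, grip_force=None): finger opening in m; grip_force is the grip in N (None keeps the last); returns when the fingers have stopped.
- env.pause(seconds).
- env.ik(position, orientation): joint angles nearest the present ones, or None.
- env.get_obs(): the state.
- env.get_image(name): name is "scene" or "top" or "wrist"; returns (picture, depth): 420x560x3 uint8, blue, green, red; 420x560 float32, m along the optical axis (not along the pixel's ray), 0 where there is no reading.
- env.camera_params(name): a dict with "camera_matrix" (3x3 intrinsics, pixels), "R" (3x3) and "t" (3): a world point X has camera coordinates R X + t. Camera axes: x right, y down, z forward; pixel columns grow to the right and rows downward; lengths in m; the calibration is good to about 2 mm. The wrist camera is an equidistant fisheye: a pixel r from the principal point sees the ray r / f radians off the axis. A picture is of the moment at which its call begins: read the wrist's pose just before it. camera_params takes no time and is no camera call; for the wrist camera it gives the pose at the moment of the call.
A pose or a line that the arm cannot do raises env.IKError and nothing moves.
- env.sign_off(): hands the job in, once; it reports no verdict.
Trained networks look in the newest picture that a camera, given by its name, has taken for a name from the list of things; names that differ only in an ending like _2 or _b are one class to them, and where a whole thing is asked for, a point or a joint stands for the part that bears it (a point fixed in the world has none). Each returns a list of dicts, best first, with "confidence" (0 to 1); they miss things now and then, are a little off and sometimes report something else, mostly with a low value. They report only what shows in the picture. A call takes as long as a camera call. They do not tell look-alikes from the thing itself.
- env.masks_of(label, camera): "pixels" (420x560 bool, what is visible of it) and "pixel" ([row, column] in pixels, amid what is visible of it).
The state is a dict: "t": time; "joints": joint angles; "dq": joint speeds; "effort": joint torques, N m; "eef_pos": TCP position; "ee_rot": TCP orientation; "force": force on the tool from outside, world axes, zero at the start; "wrist_torque": the same for the moment, N m; "grip_width": finger opening in m.
Only numpy, scipy, OpenCV 4.12 (cv2) and the standard library are available. Lean on these libraries where they do the work, as an engineer would, in place of code of your own. Each camera call takes 0.05 s, during which the arm holds its last target. There are 200 camera calls.

## Working session

There is one attempt and no reset: what is moved stays moved. The work goes in short steps, each a Python script; the robot and the scene stay as the last script left them, time stands still between calls to the robot, and variables do not carry over. Pictures are saved under pics/ and viewed, about 12 in all and at most 16, crops included, and the job is handed in when it is done.

```bash
ls; mkdir -p pics; python3 - <<'E'
from station import env
import cv2, numpy as np
for n in ("scene","top"):
    im,d=env.get_image(n); cv2.imwrite(f"pics/{n}0.png",im); p=env.camera_params(n); print(n,p["camera_matrix"].tolist(),np.round(p["R"],3).tolist(),p["t"])
print(env.get_obs(), env.grasp_offset)
E
```

```text
pics
scene [[429.7432945006185, 0.0, 272.57387622317276], [0.0, 429.7432945006185, 212.6265576173465], [0.0, 0.0, 1.0]] [[-0.83, 0.557, 0.011], [0.478, 0.722, -0.501], [-0.287, -0.411, -0.865]] [ 0.4774958  -0.26022625  1.4020291 ]
top [[490.2482839164073, 0.0, 274.42836299671626], [0.0, 490.2482839164073, 214.75111610506127], [0.0, 0.0, 1.0]] [[-0.08, -0.997, -0.006], [-0.972, 0.079, -0.219], [0.219, -0.012, -0.976]] [0.08836897 0.64042992 1.42201338]
{'t': 0.1, 'joints': array([-1.27205074e+00,  2.41379572e-01,  3.86791342e-03,  1.33520508e+00,
       -9.88464540e-06,  1.57077289e+00]), 'dq': array([ 0.00155007, -0.001395  ,  0.00445839,  0.00148173, -0.00047439,
       -0.00141736]), 'effort': array([ 3.46218112e-04, -3.73138440e+01,  2.53010041e+01,  1.08987329e-02,
       -4.96640689e-05,  2.65672817e-06]), 'eef_pos': array([ 0.14699198, -0.47731523,  0.23048446]), 'ee_rot': array([-3.10472785e+00, -4.67279355e-01,  4.63960082e-04]), 'force': array([-0.06862188,  0.68376553, -0.01010145]), 'wrist_torque': array([ 0.02488031, -0.0208734 ,  0.00273626]), 'grip_width': 0.08532815339167243} 0.0187
```

View pics/scene0.png

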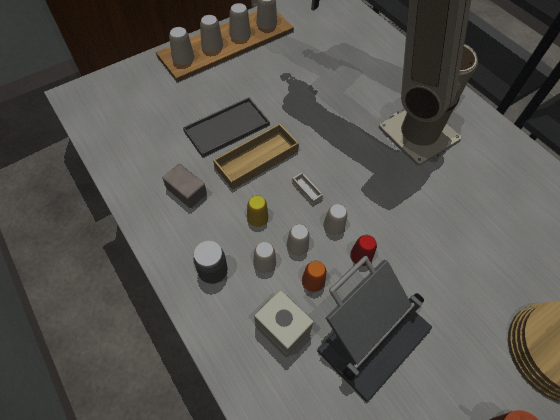

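View pics/top0.png

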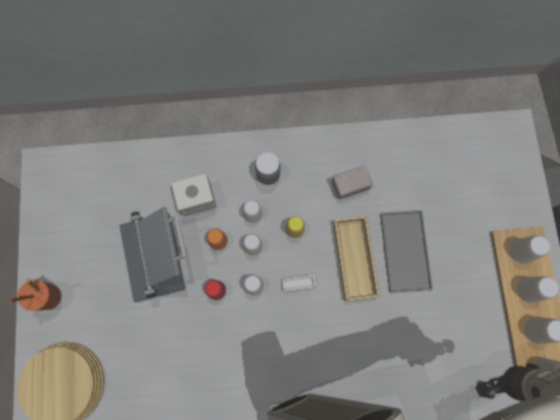

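The top view shows three white beakers (row/col about 210/252, 243/252, 284/253), one dish (283/298), the crate (258/355), the tray (250/405) and the lamp (255/155). Yellow (226/296), orange (238/217) and red (288/214) look-alikes are to be left alone. The cups on the plank at the right are scenery. Next I measure these.

```bash
cat > h.py <<'E'
from station import env
import cv2, numpy as np
from scipy.spatial.transform import Rotation as Ro
def cloud(cam, d):
    p=env.camera_params(cam); K=p["camera_matrix"]; v,u=np.mgrid[:420,:560]
    c=np.stack([(u-K[0,2])/K[0,0]*d,(v-K[1,2])/K[1,1]*d,d],-1)
    return (c-p["t"])@p["R"]
def rect(P):
    (c,s,a)=cv2.minAreaRect((P[:,:2]*1000).astype(np.float32))
    if s[0]<s[1]: s=s[::-1]; a+=90
    return np.round(np.array(c)/1000,4), np.round(s,1), round((a+90)%180-90,1)   # centre, mm, long-axis deg
E
python3 - <<'E'
from h import *
C={}
for cam in ("top","scene"):
    im,d=env.get_image(cam); X=cloud(cam,d); C[cam]=X
    for l in ("beaker1","dish1","crate","tray","mould","jar","clayblock","panel","lamp"):
        for m in env.masks_of(l,cam):
            if m["confidence"]<.2: continue
            M=m["pixels"]&(d>0); P=X[M]; 
            if len(P)<5: continue
            z=P[:,2]; zt=np.percentile(z,98)
            T=P[z>zt-.008] if l not in("panel","lamp") else P
            print(cam,l,round(m["confidence"],2),np.round(m["pixel"]),"n",len(P),"bgr",im[M].mean(0).round(),"ztop",zt.round(3),"mean top",T.mean(0).round(4),*rect(T))
            if l=="panel":
                c=np.median(P,0);Q=P
                for _ in range(5):
                    c=Q.mean(0); n=np.linalg.svd(Q-c,full_matrices=False)[2][2]; n*=np.sign(n[2]); Q=P[abs((P-c)@n)<.006]
                print("  plane n",n.round(3),"c",c.round(3),len(Q))
E
```

```text
top beaker1 0.92 [213. 254.] n 345 bgr [145. 145. 145.] ztop 0.092 mean top [0.6715 0.1037 0.0881] [0.6719 0.1044] [42.2 41.9] -75.5
top beaker1 0.75 [291. 217.] n 305 bgr [ 62.  63. 142.] ztop 0.094 mean top [0.4389 0.2333 0.0886] [0.439  0.2339] [43.  40.4] 49.3
top beaker1 0.74 [236. 218.] n 348 bgr [ 68. 101. 145.] ztop 0.091 mean top [0.593  0.2191 0.0873] [0.593  0.2194] [45.1 44.5] 58.8
top beaker1 0.72 [243. 248.] n 323 bgr [149. 149. 149.] ztop 0.092 mean top [0.5674 0.1124 0.0875] [0.5673 0.112 ] [44.6 42.4] 41.4
top beaker1 0.62 [286. 251.] n 317 bgr [154. 153. 153.] ztop 0.092 mean top [0.4445 0.1183 0.0875] [0.445  0.1182] [43.8 41.2] -3.5
top beaker1 0.61 [228. 295.] n 371 bgr [ 78. 137. 142.] ztop 0.092 mean top [ 0.6113 -0.0248  0.0878] [ 0.6114 -0.0243] [44.3 42.3] 15.0
top dish1 0.73 [286. 299.] n 416 bgr [166. 166. 165.] ztop 0.033 mean top [ 0.4394 -0.0208  0.0288] [ 0.4387 -0.0205] [99.3 37.7] -87.0
top crate 0.72 [259. 353.] n 2875 bgr [110. 140. 154.] ztop 0.045 mean top [ 0.5018 -0.2006  0.0419] [ 0.5008 -0.2012] [250. 101.] 2.2
top mould 0.71 [196. 197.] n 12
[... 3074 characters left out ...]
  0.0168] [ 0.4876 -0.2173] [278.  135.9] 2.1
  plane n [-0.01  -0.094  0.996] c [ 0.491 -0.213  0.01 ] 1375
scene panel 0.63 [310. 368.] n 5067 bgr [71. 72. 71.] ztop 0.205 mean top [0.5724 0.378  0.1367] [0.5466 0.3468] [260.4 183.3] 9.5
  plane n [-0.109  0.655  0.748] c [0.572 0.38  0.137] 4869
scene lamp 0.63 [129. 225.] n 2702 bgr [65. 67. 67.] ztop 0.019 mean top [ 0.5138 -0.3653  0.0072] [ 0.5077 -0.3722] [264.7 153.8] -1.2
scene lamp 0.61 [330. 372.] n 9034 bgr [60. 61. 59.] ztop 0.204 mean top [0.5747 0.4133 0.0876] [0.5413 0.3891] [310.5 233. ] 9.1
scene lamp 0.29 [323. 286.] n 2218 bgr [117. 127. 127.] ztop 0.101 mean top [0.7396 0.2867 0.0887] [0.734  0.2802] [109.4  90.2] -78.4
```

```bash
cat >> h.py <<'E'
def down(phi):
    """tool-down rotation vector with jaws opening along angle phi (the half turn with less wrist twist)"""
    y=np.array([np.cos(phi),np.sin(phi),0]); z=np.array([0,0,-1.]); return Ro.from_matrix(np.c_[np.cross(y,z),y,z]).as_rotvec()
def best(pos,phi):
    c=[(abs(q[5]),tuple(down(p))) for p in (phi,phi+np.pi) if (q:=env.ik(pos,down(p))) is not None]
    return np.array(min(c)[1])
def find(label,cam="top",tall=.06):
    im,d=env.get_image(cam); X=cloud(cam,d); out=[]
    for m in env.masks_of(label,cam):
        M=m["pixels"]&(d>0); P=X[M]
        if m["confidence"]<.2 or len(P)<30: continue
        b=im[M].mean(0); zt=np.percentile(P[:,2],98); T=P[P[:,2]>zt-.008]; r=rect(T)
        if b.max()-b.min()<25 and T[:,0].mean()<.8 and T[:,1].mean()>-.5: out.append((r[0],r[1],r[2],round(zt,3),round(m["confidence"],2)))
    return im,out
def st(tag=""):
    o=env.get_obs(); print(tag,"t",round(o["t"],1),"pos",o["eef_pos"].round(4),"F",o["force"].round(1),"w",round(o["grip_width"],4))
    return o
def pick(xy,phi,z,open_=.085,force=35,zt=.22):
    o=best([*xy,zt],phi); env.move_to([*xy,zt],o); env.move_gripper(open_)
    if env.move_linear([*xy,z+.02],speed=.2,guard=10): st("GUARD"); raise SystemExit
    env.move_linear([*xy,z],speed=.06,guard=10)
    env.move_gripper(0,force); st("gripped"); env.move_linear([*xy,zt],speed=.15); return st("lifted")["grip_width"]
def place(xy,phi,z,open_=.085,zt=.22):
    o=best([*xy,zt],phi); env.move_to([*xy,zt],o); env.pause(.2)
    env.move_linear([*xy,z+.015],speed=.15)
    g=env.move_linear([*xy,z-.003],speed=.015,guard=2.5); st(f"down {g}")
    env.move_gripper(open_); env.move_linear([*xy,zt],speed=.2); st("released")
CR=np.array([.5002,-.2015]); CA=np.radians(2.2)
def slot(i): return CR+.078*i*np.array([np.cos(CA),np.sin(CA)])
E
python3 - <<'E'
from h import *
# farthest beaker first, into far slot
p=[.5,-.2,.3]; env.move_to(p,best(p,np.pi/2+CA)); st()
im,b=find("beaker1"); cv2.imwrite("pics/top1.png",im); print(b); print(find("dish1")[1]); print(find("tray")[1])
c=[x for x in b if x[0][1]>-.1 and abs(x[0][0]-.672)<.05]; print(c)
w=pick(c[0][0],np.pi/2,.036)
if w>.045: place(slot(1),np.pi/2+CA,.042)
E
```

```text
t 2.8 pos [ 0.4997 -0.2005  0.2999] F [-0.   0.2 -0.6] w 0.0855
[(array([0.5675, 0.1129]), array([44.2, 42. ]), 27.8, np.float64(0.092), 0.78), (array([0.4435, 0.1184]), array([41.1, 41. ]), -3.8, np.float64(0.093), 0.74), (array([0.6714, 0.1054]), array([43.3, 42.6]), -4.1, np.float64(0.092), 0.7)]
[(array([ 0.4387, -0.0205]), array([98.2, 37.4]), -87.7, np.float64(0.032), 0.56)]
[]
[(array([0.6714, 0.1054]), array([43.3, 42.6]), -4.1, np.float64(0.092), 0.7)]
gripped t 6.5 pos [0.6721 0.1054 0.037 ] F [-0.6 -0.2  3. ] w 0.0546
lifted t 7.9 pos [0.6708 0.1053 0.2186] F [ 0.2 -0.4 -1.7] w 0.0546
down True t 11.4 pos [ 0.5779 -0.1984  0.0429] F [0.1 0.4 4.7] w 0.0548
released t 12.9 pos [ 0.5774 -0.1983  0.2186] F [ 0.3  0.6 -0.1] w 0.0846
```

```bash
python3 - <<'E'
from h import *
im,b=find("beaker1"); print(b); im2,_=env.get_image("scene")
cv2.imwrite("pics/ab.png",cv2.resize(np.hstack([im,im2]),(800,300)))
E
```

```text
[(array([0.5673, 0.112 ]), array([44.9, 42.2]), 40.7, np.float64(0.092), 0.86), (array([ 0.579 , -0.1855]), array([51.4, 46.2]), -26.9, np.float64(0.098), 0.79), (array([0.4449, 0.1181]), array([43.7, 43.1]), 41.0, np.float64(0.092), 0.54)]
```

View pics/ab.png

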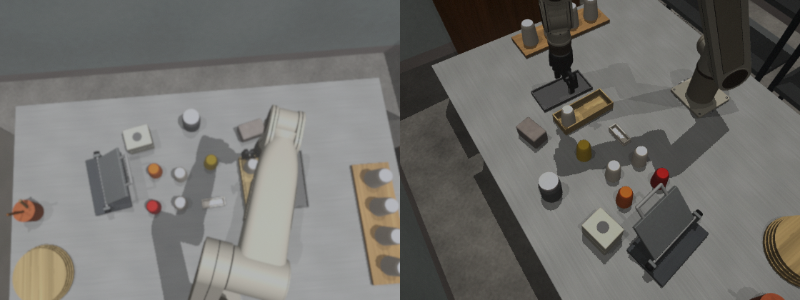

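The first beaker stands in the crate; its top-view position was skewed because the gripper hides part of it. With the arm moved away there is still only one dish on the bench, at left-half (210, 203). I carry on with the other two beakers.

```bash
python3 - <<'E'
from h import *
for x0,i in ((.567,0),(.445,-1)):
    b=find("beaker1")[1]
    c=[x for x in b if x[0][1]>-.1 and abs(x[0][0]-x0)<.05]; print(c or b)
    if not c: break
    w=pick(c[0][0],np.pi/2,.036)
    if w<.045: break
    place(slot(i),np.pi/2+CA,.0425)
p=[.45,.2,.35]; env.move_to(p,best(p,np.pi/2)); 
print(find("beaker1")[1], find("dish1")[1], find("tray")[1])
im,d=env.get_image("top"); cv2.imwrite("pics/top2.png",im); X=cloud("top",d); P=X.reshape(-1,3)
# tray: geometry-only, bare rim heights in its neighbourhood (top depth reads ~3 mm high)
m=(P[:,2]>.012)&(P[:,2]<.026)&(P[:,0]>.35)&(P[:,0]<.68)&(P[:,1]<-.27)&(P[:,1]>-.46); print("tray rim",m.sum(),rect(P[m]))
E
```

```text
[(array([0.5779, 0.305 ]), array([120.3,  18.7]), 10.5, np.float64(0.205), 0.73), (array([0.568 , 0.1127]), array([43.9, 43.2]), 14.3, np.float64(0.093), 0.68)]
GUARD t 15.8 pos [0.5799 0.302  0.1072] F [ 2.7 -8.  -1. ] w 0.0849
```

A false beaker report, which was really the panel's bar at height 0.205, slipped past my filter. The guard stopped the descent. I back straight up, then filter on height and size.

```bash
sed -i 's/if b.max()-b.min()<25 and/if b.max()-b.min()<25 and zt<.11 and r[1][0]<300 and/' h.py
python3 - <<'E'
from h import *
o=env.get_obs()["eef_pos"]; env.move_linear([*o[:2],.27],speed=.1); st("up")
p=[.45,-.05,.3]; env.move_to(p,best(p,np.pi/2)); st()
im,b=find("beaker1"); print(b); im2,d=env.get_image("scene"); cv2.imwrite("pics/ab2.png",cv2.resize(np.hstack([im,im2]),(800,300)))
X=cloud("scene",d)
for m in env.masks_of("panel","scene"):
    P=X[m["pixels"]&(d>0)]; Q=P
    for _ in range(5):
        c=Q.mean(0); n=np.linalg.svd(Q-c,full_matrices=False)[2][2]; n*=np.sign(n[2]); Q=P[abs((P-c)@n)<.006]
    print(m["confidence"],n.round(3),c.round(3),np.degrees(np.arcsin(n[2])).round(1))
E
```

```text
up t 17.5 pos [0.5797 0.3019 0.2692] F [ 0.1  0.4 -0.1] w 0.0851
 t 18.9 pos [ 0.4507 -0.0494  0.3   ] F [ 0.6  0.8 -0.6] w 0.085
[(array([0.4592, 0.1305]), array([44.5, 41.4]), 85.3, np.float64(0.092), 0.91), (array([0.5674, 0.1122]), array([44.8, 42.3]), 41.1, np.float64(0.091), 0.56)]
0.62 [-0.061  0.365  0.929] [0.573 0.367 0.112] 68.3
0.4 [-0.037  0.568  0.822] [0.567 0.391 0.086] 55.3
```

View pics/ab2.png

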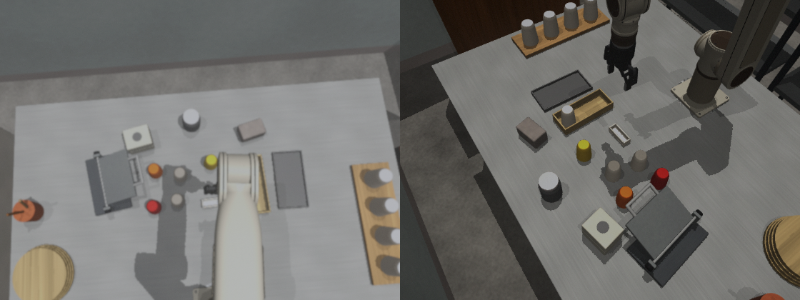

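The contact has pushed the panel further forward, to about 68°. I'll set it at the end in any case. The nearest beaker now reads (0.459, 0.131), about 19 mm from before, so it has probably had its knock. The crate beaker still stands at scene-half (567, 115). I continue.

```bash
python3 - <<'E'
from h import *
for x0,i in ((.567,0),(.459,-1)):
    b=find("beaker1")[1]
    c=[x for x in b if -.1<x[0][1]<.2 and abs(x[0][0]-x0)<.04 and .08<x[3]<.1 and x[1].max()<52]; print(c or b)
    if not c: break
    w=pick(c[0][0],np.pi/2,.036,open_=.08)
    if w<.045: break
    place(slot(i),np.pi/2+CA,.0425)
p=[.40,.2,.35]; env.move_to(p,best(p,np.pi/2)); 
print(find("beaker1")[1], find("dish1")[1], find("tray")[1])
im,d=env.get_image("top"); cv2.imwrite("pics/top2.png",im); X=cloud("top",d); P=X.reshape(-1,3)
m=(P[:,2]>.012)&(P[:,2]<.026)&(P[:,0]>.35)&(P[:,0]<.68)&(P[:,1]<-.275)&(P[:,1]>-.46); print("tray rim",m.sum(),rect(P[m]))
E
```

```text
[(array([0.5667, 0.1106]), array([42.9, 40.2]), 40.5, np.float64(0.093), 0.75)]
gripped t 22.1 pos [0.5673 0.1109 0.0367] F [-0.1  0.1  3.3] w 0.0547
lifted t 23.5 pos [0.566  0.1104 0.2188] F [ 0.1  0.9 -2.3] w 0.0551
down True t 27.1 pos [ 0.5    -0.2015  0.0427] F [ 0.  -0.2  5.2] w 0.0545
released t 28.5 pos [ 0.4995 -0.2012  0.2188] F [-0.  -0.   0.1] w 0.085
[(array([0.4575, 0.1314]), array([43.1, 42.5]), 70.4, np.float64(0.092), 0.62)]
gripped t 31.9 pos [0.4578 0.1311 0.0367] F [-1.3 -1.7  5.6] w 0.0549
lifted t 33.3 pos [0.4568 0.1312 0.2189] F [-0.4  0.6 -2. ] w 0.0548
down True t 36.9 pos [ 0.4221 -0.2044  0.0428] F [-0.9 -0.1  5. ] w 0.055
released t 38.4 pos [ 0.4215 -0.2042  0.2189] F [-0.3  0.1 -0.2] w 0.0849
[(array([ 0.4217, -0.2033]), array([42.4, 39.5]), -68.5, np.float64(0.098), 0.63), (array([ 0.5013, -0.1996]), array([45. , 41.9]), -67.9, np.float64(0.099), 0.63), (array([ 0.5787, -0.197 ]), array([42. , 41.1]), -17.0, np.float64(0.099), 0.59)] [(array([ 0.4388, -0.0207]), array([100. ,  37.8]), -86.7, np.float64(0.031), 0.63)] [(array([ 0.5119, -0.3629]), array([248.1, 131.9]), -0.5, np.float64(0.02), 0.61)]
tray rim 639 (array([ 0.5082, -0.3596]), array([309.7, 141.6]), 0.1)
```

All three beakers stand in the crate. The tray is at (0.512, −0.363). Now the dish.

```bash
python3 - <<'E'
from h import *
im,b=find("dish1"); c=[x for x in b if x[3]<.05 and 85<x[1].max()<112]; print(c or b)
w=pick(c[0][0],np.radians(c[0][2]+90),.004,open_=.06,force=25)
if w>.03:
    place([.512,-.3635],np.radians(-.7),.0095,open_=.055)
p=[.35,.1,.35]; env.move_to(p,best(p,np.pi/2))
print(find("beaker1")[1],find("dish1")[1])
im,d=env.get_image("top"); im2,d2=env.get_image("scene"); cv2.imwrite("pics/ab3.png",cv2.resize(np.hstack([im[150:360,60:480],im2[0:210,100:520]]),(800,200)))
X=cloud("scene",d2)
for m in env.masks_of("panel","scene")[:1]:
    P=X[m["pixels"]&(d2>0)]; Q=P
    for _ in range(6):
        c=Q.mean(0); n=np.linalg.svd(Q-c,full_matrices=False)[2][2]; n*=np.sign(n[2]); Q=P[abs((P-c)@n)<.005]
    yh=n[:2]/np.hypot(*n[:2]); e=np.array([yh[1],-yh[0]]); s=(Q[:,:2]-c[:2])@e
    print(n.round(3),c.round(3),np.degrees(np.arcsin(n[2])).round(1),"yaw",np.degrees(np.arctan2(-yh[0],yh[1])).round(1),"span along hinge",np.percentile(s,[1,99]).round(3))
E
```

```text
[(array([ 0.4386, -0.0208]), array([99.1, 37.4]), -87.2, np.float64(0.033), 0.61)]
gripped t 43.7 pos [ 0.4388 -0.0208  0.0043] F [-0.4  0.4  1.5] w 0.0376
lifted t 45.3 pos [ 0.438  -0.0208  0.2191] F [-0.8  0.4 -2.5] w 0.0371
down True t 49.2 pos [ 0.5119 -0.3634  0.0093] F [ 0.4 -0.7  5.3] w 0.0376
released t 50.7 pos [ 0.5114 -0.3631  0.2186] F [-0.5  0.3  0.3] w 0.0547
[(array([ 0.4226, -0.2022]), array([43.3, 42. ]), -69.5, np.float64(0.098), 0.92), (array([ 0.5013, -0.2007]), array([44.4, 44.1]), 84.0, np.float64(0.098), 0.78), (array([ 0.5782, -0.1961]), array([44.5, 41.9]), -50.5, np.float64(0.098), 0.66)] [(array([ 0.5138, -0.3624]), array([99.5, 38.7]), 89.5, np.float64(0.037), 0.73)]
[-0.062  0.365  0.929] [0.573 0.367 0.111] 68.2 yaw 9.7 span along hinge [-0.101  0.094]
```

View pics/ab3.png

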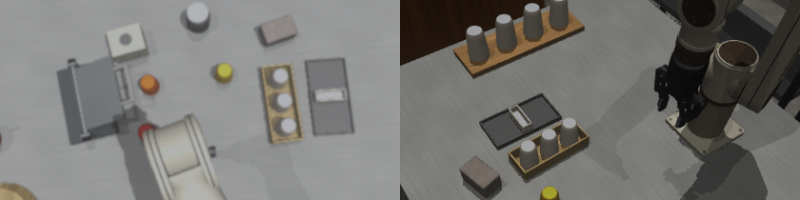

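The three beakers stand in a row in the crate (left half, about 280 × 77/101/126) and the dish lies in the tray (330, 95). Now the panel: I check the bar's place and the IK along the arc, then grip the bar and swing it to 30°.

```bash
cat >> h.py <<'E'
YAW=np.radians(9.65); YH=np.array([-np.sin(YAW),np.cos(YAW),0]); EX=np.array([np.cos(YAW),np.sin(YAW),0]); H=np.array([.5576,.4366,.075])
def bar(deg): a=np.radians(deg); return H+.185*(-YH*np.sin(a)+np.array([0,0,np.cos(a)]))
def tilt(cam="scene"):
    im,d=env.get_image(cam); X=cloud(cam,d); ms=env.masks_of("panel",cam)
    for m in ms:
        P=X[m["pixels"]&(d>0)]
        if np.linalg.norm(np.median(P,0)[:2]-[.57,.38])>.1: continue
        Q=P
        for _ in range(6):
            c=Q.mean(0); n=np.linalg.svd(Q-c,full_matrices=False)[2][2]; n*=np.sign(n[2]); Q=P[abs((P-c)@n)<.005]
        print(cam,"tilt",np.degrees(np.arctan2(n[2],n[:2]@YH[:2])).round(2),"n",n.round(3),"inliers",len(Q),len(P),round(m["confidence"],2)); return im,X
E
python3 - <<'E'
from h import *
tilt("top")
im,X=tilt(); b=bar(68.2); P=X.reshape(-1,3); r=P-b; s=r@EX; u=(b-H)/.185
q=r-np.outer(s,EX); m=(np.linalg.norm(q,axis=1)<.022)&(abs(s)<.04); print("bar",b.round(4),m.sum(),"offset of seen points",np.median(r[m],0).round(4))
m2=(np.linalg.norm(q,axis=1)<.02)&(abs(s)<.13); print("bar+stems span",np.percentile(s[m2],[1,99]).round(3))
for a in (68,50,30):
    for dz in (-.014,.08):
        for p in (np.pi/2+YAW,-np.pi/2+YAW):
            k=env.ik(bar(a)+[0,0,dz],down(p)); print(a,dz,None if k is None else k.round(2))
E
```

```text
top tilt 68.27 n [-0.061  0.365  0.929] inliers 2922 3224 0.92
scene tilt 68.16 n [-0.062  0.367  0.928] inliers 5490 5612 0.88
bar [0.5864 0.2673 0.1437] 169 offset of seen points [0.0008 0.0009 0.0058]
bar+stems span [-0.061  0.059]
68 -0.014 [0.43 0.58 0.26 1.25 0.   0.26]
68 -0.014 [ 0.43  0.58  0.26  1.25  0.   -2.88]
68 0.08 [0.43 0.54 0.43 1.46 0.   0.26]
68 0.08 [ 0.43  0.54  0.43  1.46  0.   -2.88]
50 -0.014 [0.47 0.57 0.37 1.37 0.   0.3 ]
50 -0.014 [ 0.47  0.57  0.37  1.37  0.   -2.84]
50 0.08 [0.47 0.56 0.59 1.6  0.   0.3 ]
50 0.08 [ 0.47  0.56  0.59  1.6   0.   -2.84]
30 -0.014 [0.54 0.6  0.52 1.49 0.   0.37]
30 -0.014 [ 0.54  0.6   0.52  1.49  0.   -2.77]
30 0.08 [0.54 0.62 0.79 1.75 0.   0.37]
30 0.08 [ 0.54  0.62  0.79  1.75  0.   -2.77]
```

```bash
python3 - <<'E'
from h import *
o=down(np.pi/2+YAW); off=np.array([0,0,-.014]); b=bar(68.2)
env.move_to(b+[0,0,.12],o); env.move_gripper(.028); env.pause(.2)
if env.move_linear(b+off,speed=.06,guard=6): st("GUARD"); raise SystemExit
env.move_gripper(0,60); st("gripped")
for a in np.linspace(68.2,30,14)[1:]:
    env.move_linear(bar(a)+off,speed=.06)
    if abs(a-50)<2 : st(a)
env.pause(.5); st("at 30"); tilt(); tilt("top")
E
```

```text
gripped t 57.5 pos [0.5864 0.2679 0.13  ] F [0.7 2.2 0.9] w 0.0096
50.56923076923077 t 59.4 pos [0.5818 0.2952 0.1789] F [ 2.9 -2.1 -3.5] w 0.0097
at 30 t 62.0 pos [0.5738 0.3432 0.2232] F [ 2.3 -7.4  2.6] w 0.0098
scene tilt 31.34 n [-0.14   0.843  0.52 ] inliers 3147 3435 0.64
```

```bash
python3 - <<'E'
from h import *
off=np.array([0,0,-.014])
env.move_linear(bar(28.7)+off,speed=.03); env.pause(.4); st("held"); tilt()
env.move_gripper(.036); st("open"); p=bar(28.7)
env.move_linear(p+[0,0,.08],speed=.1)
q=[.35,.0,.35]; env.move_to(q,best(q,np.pi/2)); st()
tilt(); tilt("top"); env.pause(1); tilt(); tilt("top")
im,b=find("beaker1"); print(b); print(find("dish1")[1]); im2,_=env.get_image("scene"); cv2.imwrite("pics/ab4.png",cv2.resize(np.hstack([im,im2]),(800,300)))
E
```

```text
held t 62.9 pos [0.5732 0.3462 0.225 ] F [ 1.9 -9.2  3.9] w 0.0095
scene tilt 30.37 n [-0.141  0.851  0.506] inliers 3063 3307 0.56
open t 63.4 pos [0.5719 0.3497 0.2234] F [-0.6 -0.3  0. ] w 0.0362
 t 66.0 pos [3.508e-01 3.000e-04 3.500e-01] F [-0.2 -1.1 -0.1] w 0.036
scene tilt 30.53 n [-0.141  0.85   0.508] inliers 3627 4006 0.81
top tilt 30.95 n [-0.144  0.845  0.514] inliers 1382 1682 0.79
scene tilt 30.45 n [-0.142  0.85   0.507] inliers 3604 3960 0.81
top tilt 31.03 n [-0.145  0.845  0.515] inliers 1382 1659 0.87
[(array([ 0.423 , -0.2029]), array([44.8, 42.2]), -68.4, np.float64(0.098), 0.93), (array([ 0.4995, -0.2001]), array([43.6, 41.8]), 29.7, np.float64(0.099), 0.82), (array([ 0.5782, -0.1964]), array([43.1, 41.8]), -7.3, np.float64(0.098), 0.78)]
[(array([ 0.5133, -0.3619]), array([100. ,  37.7]), 89.5, np.float64(0.037), 0.63), (array([ 0.5002, -0.2003]), array([43.5, 41.7]), -69.0, np.float64(0.097), 0.46)]
```

View pics/ab4.png

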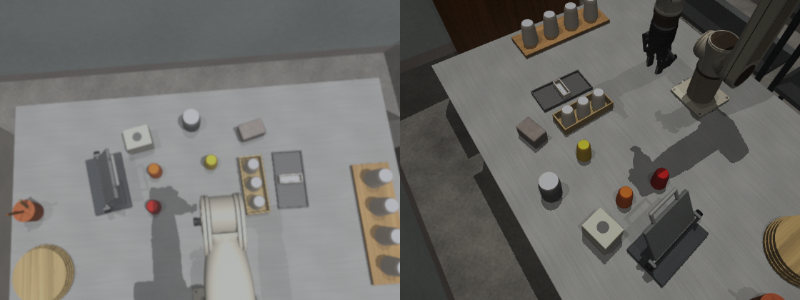

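The final picture shows the beakers in the crate (left half, about 253 × 165/183/202), the dish in the tray (290, 179), and the panel standing clear of the arm. The look-alikes and bystanders are where they were. The job is complete, so I hand it in.

```bash
python3 - <<'E'
from station import env
env.sign_off(); print(env.get_obs()["t"])
E
```

```text
the job is handed in; nothing more can be done
the job is handed in; nothing more can be done
```

The job is handed in: the three white beakers stand rim down in the crate, and the one dish present lies open side up in the tray. The light panel was then swung back by its bar, released, and left leaning about 30°. The last clock reading before the final checks was 66 s.

- **Beakers and dish:** the last pictures show the beakers in a row at their slots to within about 5 mm. The dish is near the middle of the tray, lying along its y. All four were put down under a force guard.
- **Panel:** after letting go and moving away it read 30.5° from the scene camera and 31.0° from the top camera. A second later it read 30.5° and 31.0°, so it stays put. The two cameras disagree by half a degree, and I did not correct the remaining offset.
- **What went wrong:** early on, a false beaker report led the gripper down onto the panel's bar, before the beakers and dish were done. The guard stopped it at about 8 N, but the panel was pushed from about 48° to 68°. I set it properly at the end.
- **Knocked beaker:** one beaker shifted about 19 mm partway through. I took this as the expected knock and picked it up from its new position.
- **Left alone:** the orange, red and yellow look-alikes, mould, jar and clay block look unmoved in the final picture. I did not re-measure them.

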